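# Find the heaviest tin

### The arm

A 7-joint arm with a two-finger parallel gripper is mounted at the origin on a cart in front of the work surface, level with it; the furniture and walls round the work are solid. World frame = base frame: x ahead of the robot, y to its left, z up, the work surface at z = 0. Lengths are in m, angles in rad, forces in N, time in s.
With the tool pointing down it reaches from about 0.4 to 0.85 m from the base axis. Payload 10.4 kg.
Tool frame: the origin (TCP) lies midway between the tips of the shut fingers; the grasp point (between the pads) lies 19 mm behind it; z points along the fingers, y is the line along which they close (so a half turn about z gives the same grasp; the last joint's range is limited). The gripper opens to 87 mm and grips with 3 to 60 N. Pads are 19 mm wide; open, the fingers measure 117 mm over their backs; the gripper's body (75 mm by 190 mm) begins 51 mm behind the grasp point.
Start: joints at [1.233, 0.332, -0.065, 1.46, 0.022, 1.35, -0.088], TCP at [0.194, -0.594, 0.223] pointing down, gripper open.
Joint ranges: [-2.6, 2.6], [-0.5, 2.12], [-1.47, 1.34], [0.16, 2.42], [-1.27, 4.41], [0.06, 2.06], [-2.6, 2.6]. Speed limits (rad/s): [2.22, 2.22, 2.79, 2.79, 3.14, 3.14, 3.14].

### API

Orientations are given as a unit quaternion [x, y, z, w].
In Python, from bench import r gives the robot as it stands.
- The arm moves only by the tool move_arm, never from a script. Its argument "targets" is a list of rows, each a list of 3 entries, a list of its own where there are three numbers: the shift along the tool's x, y, z in cm, then the turn, a rotation vector about the tool's x, y, z in rad, then the opening in per cent of the stroke, from 0 (shut) to 100 (fully open). In form: [[[x, y, z], [wx, wy, wz], gripper], ...]. A call has 1 to 20 rows; each row shifts and turns the commanded pose from where the row before left it, along the tool's axes as they then stand; what a row does not reach is not made up. A row lasts 1/8 s, in which the tool goes at most 62.5 mm and 10.7 degrees, less where a joint would pass 70% of its speed; a pose out of reach is approached as far as the arm can. A call with a gripper value outside its range is refused whole. The fingers move at their own pace and stop on an object; "grip_force" is the grip in N (left out, the last holds). Time passes only in rows, so rows that do not move let the fingers close. It gives the time, the measured TCP pose, the force, the opening and the grip force at its end, in the units of the state.
- r.read_state(): the state, without advancing time (a new reading comes with each control period).
- r.camera(name): name is "scene" or "top" or "wrist"; returns a dict with "image" (480x640x3 uint8, blue, green, red), "vertical_fov" (degrees; the focal length in pixels is half the picture's height over the tangent of half this angle, whatever the lens; pixels are square), "cx", "cy" (the principal point, pixels), "cam_to_world" (4x4, takes a point from camera to world coordinates). Camera axes: x right, y down, z forward; pixel columns grow to the right and rows downward; lengths in m; the calibration is good to about 2 mm. A picture is of the moment at which its call begins. There is no depth.
- r.close_job(): hands the job in; it is judged then, once.
The state is a dict: "time": time; "joint_positions": joint angles; "joint_vel": joint speeds; "joint_torque": joint torques, N m; "ee_pos": TCP position; "eef_rot": TCP orientation; "ft_force": force on the tool from outside, world axes, zero at the start; "torque": the same for the moment, N m; "width": finger opening in m; "grip_force": force on a finger pad.
Only numpy, scipy, OpenCV 4.12 (cv2) and the standard library are available. Lean on these libraries where they do the work, as an engineer would, in place of code of your own. Each camera call takes 0.05 s, during which the arm holds its last target. There are 200 camera calls.

### The job

Fold the plywood cover of the tin rack up until it stands straight up, and leave it standing so. One of the three tins in the rack looks like the others but is clearly the heaviest: find it by hefting them one at a time, and finish while holding that tin upright in the gripper, a good 10 cm above where it stood, with the other two standing upright on the rack's base board. Do not knock over any tin or disturb the things lying around.

Things in the scene. Friction and masses are not known exactly. Their poses are not given: they have to be found in the camera images.
- cover (a joint): angle of the rack's stiff plywood cover, 120 mm deep, 300 mm wide and 6 mm thick, hinged along the back board: 0 level over the tins, 1.57 straight up, grows as it opens, to 2.2. Starts part open over the tins and stays at any angle where it is left (hinge friction about 0.22 N m, cover 0.12 kg)
- cover_tongue (a point): grip point on the dark wooden tongue that sticks out of the middle of the cover's free edge, in its plane: 26 mm wide (along the hinge), 8 mm thick, sticking out 45 mm; the point lies mid-width, mid-thickness, 27 mm beyond the cover's edge, 18 mm short of the tongue's end, 152 mm from the hinge line. x axis from the tongue's end to the hinge, y along the hinge to the rack's left
- cover_hinge (a point): middle of the hinge line, 90 mm above the bench, fixed on the rack. x axis level, from the rack's front to its back, y along the hinge line to the rack's left, z up. The cover lies to -x of it when closed
- place_left (a point): point fixed on the rack at its left place: the centre, half-way up, of the tin that starts there (48 mm above the bench). It does not follow the tin. Tins: closed, blue-grey with cream rims, 57 mm across, 72 mm high, alike. Which tin stands where changes: all weigh 0.17 to 0.72 kg, and the heaviest is at least 0.2 kg heavier than either of the others
- place_middle (a point): point fixed on the rack at its middle place: the centre, half-way up, of the tin that starts there (48 mm above the bench). It does not follow the tin; 90 mm from the left and the right place
- place_right (a point): point fixed on the rack at its right place: the centre, half-way up, of the tin that starts there (48 mm above the bench). It does not follow the tin
- rack: light wooden rack fixed on the bench: base board 160 mm deep (x -75 to +85 mm), 300 mm wide, 12 mm thick with a 22 mm high front lip, back board up to 84 mm. Origin on the bench under its middle, the three places in a row along its y at x = -15 mm, 95 mm in front of the hinge; x from the open front to the back, y to its left
- jar: bystander: jar with white cap, 47 mm across, 98 mm high, loose; origin at the centre of its foot
- tape: bystander: roll of masking tape lying flat, 105 mm across, 25 mm high, loose; origin at the centre of its underside
- blank: bystander: cast plaster block, 48 x 48 x 20 mm, loose; origin at the centre of its underside

How it is judged:
By the outcome, as a careful person would: the job done as asked, in the order asked, and still so for the second after the job is handed in, while the arm keeps its last pose, push and grip.
It also fails if it takes over 72 s, if anything falls off the work surface, if the arm or the gripper's body presses on something with over 40 N, if the wrist force passes 120 N, or if a joint passes its speed limit or range.

## Working session

There is one attempt and no reset: what is moved stays moved. The work goes in short steps, Python scripts to look and compute and a tool call to move; the robot and the scene stay as the last step left them, time stands still between calls to the robot, and variables do not carry over. Pictures are saved under pics/ and viewed, at most 10 in all, crops included, and the job is handed in when it is done.

Besides the shell and the picture viewer there is one more tool, called in YAML: its name, and indented under it one key for each argument. move_arm: Moves the arm, as the interface text tells. Its arguments: {"type":"object","properties":{"targets":{"type":"array"},"grip_force":{"type":"number"}},"required":["targets"]}

```bash
mkdir -p pics; cat > h.py <<'E'
import numpy as np,cv2
from bench import r
from scipy.spatial.transform import Rotation as R
def cam(n):
    c=r.camera(n); f=240/np.tan(np.radians(c["vertical_fov"])/2)
    c["f"]=f; return c
def ray(c,u,v):
    T=np.array(c["cam_to_world"]); d=np.array([(u-c["cx"])/c["f"],(v-c["cy"])/c["f"],1]); return T[:3,3],T[:3,:3]@d
def onz(c,u,v,z):
    o,d=ray(c,u,v); return o+d*(z-o[2])/d[2]
def proj(c,p):
    T=np.array(c["cam_to_world"]); q=T[:3,:3].T@(np.array(p)-T[:3,3]); return q[:2]/q[2]*c["f"]+[c["cx"],c["cy"]]
E
python3 - <<'E'
from h import *
import pickle
for n in("scene","top"):
    c=cam(n); cv2.imwrite(f"pics/{n}0.png",c["image"]); pickle.dump(c,open(n+"0.pkl","wb"))
    print(n,c["f"],c["cx"],c["cy"],np.round(c["cam_to_world"],3).tolist())
s=r.read_state();print(s)
E
```

```text
scene 465.1135259358824 311.3539323676078 244.12041587123454 [[0.947, -0.278, 0.164, 0.375], [-0.323, -0.81, 0.49, -0.531], [-0.003, -0.517, -0.856, 1.181], [0.0, 0.0, 0.0, 1.0]]
top 599.4449015125783 319.78505115589604 246.44422181084437 [[-0.031, -0.979, 0.201, 0.3], [-1.0, 0.03, -0.007, 0.106], [0.001, -0.201, -0.98, 1.373], [0.0, 0.0, 0.0, 1.0]]
{'time': 0.1, 'joint_positions': array([ 1.23338856,  0.33281435, -0.06470383,  1.46086109,  0.021615  ,
        1.34987695, -0.0885177 ]), 'joint_vel': array([-0.00062512, -0.00262431, -0.00018547, -0.00228508, -0.00171578,
        0.00076481,  0.00081438]), 'joint_torque': array([ 2.08134181e-03, -6.24550867e+01,  2.51723255e-02, -3.90715599e+01,
       -6.14098250e-02,  3.65737639e-02,  1.02298287e-05]), 'ee_pos': array([ 0.19340988, -0.59396244,  0.22182817]), 'eef_rot': array([ 9.87636700e-01,  1.56758888e-01, -1.33259177e-04, -6.17658786e-04]), 'ft_force': array([-0.48163998,  0.20319575,  0.0642203 ]), 'torque': array([ 0.01110227,  0.01373051, -0.02399186]), 'grip_force': 0.0, 'width': 0.08704882341007457}
```

View pics/scene0.png

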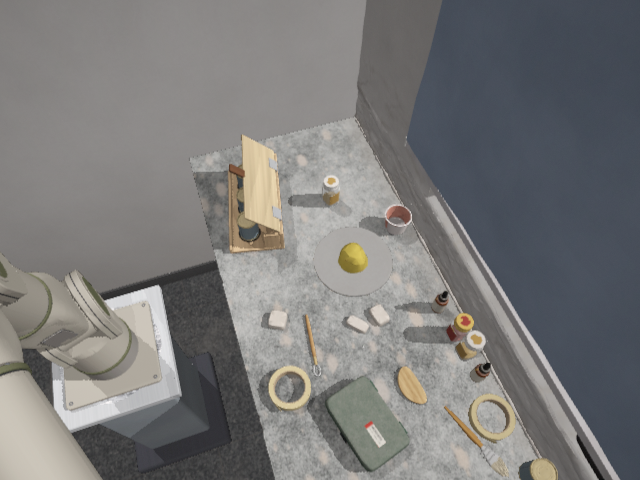

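View pics/top0.png

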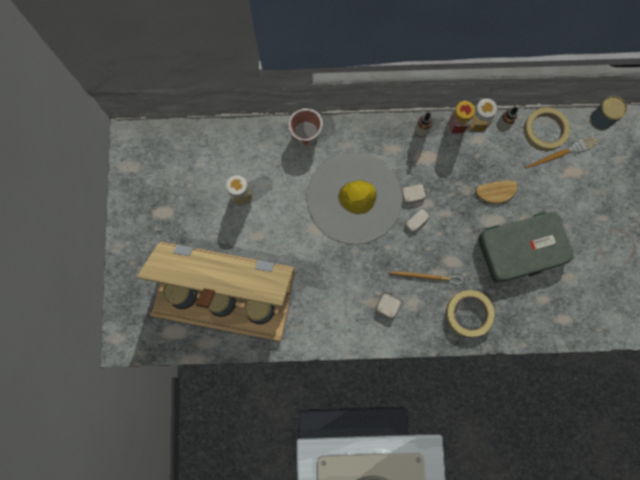

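The scene picture shows the rack at (255,205), with its cover part open and the tongue at (237,171). In the top picture the rack's base front corners are near (152,318) and (280,338), the hinges near (183,250) and (264,266), and the tongue near (206,298). I'll enlarge both.

```bash
python3 - <<'E'
import cv2,numpy as np
a=cv2.imread("pics/top0.png")[230:350,130:310]; b=cv2.imread("pics/scene0.png")[125:265,210:300]
cv2.imwrite("pics/c1.png",cv2.resize(a,None,fx=4.4,fy=4.4,interpolation=cv2.INTER_CUBIC))
cv2.imwrite("pics/c2.png",cv2.resize(b,None,fx=4.2,fy=4.2,interpolation=cv2.INTER_CUBIC))
E
```

```text
(no output)
```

View pics/c1.png

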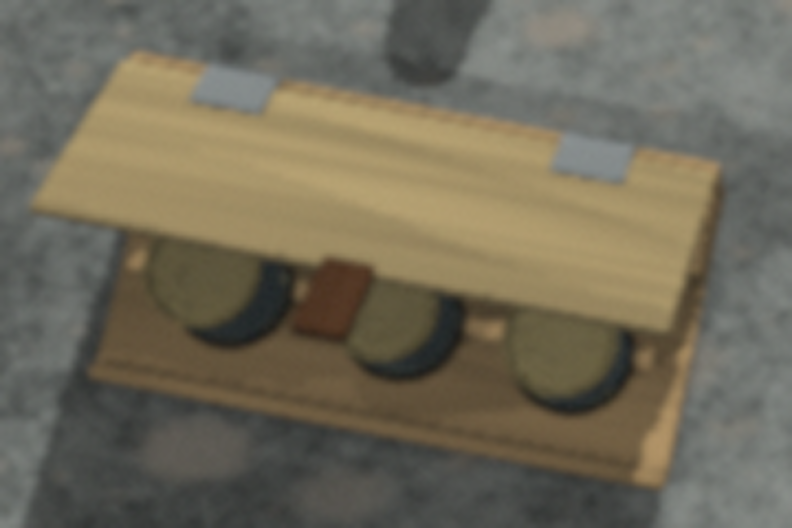

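View pics/c2.png

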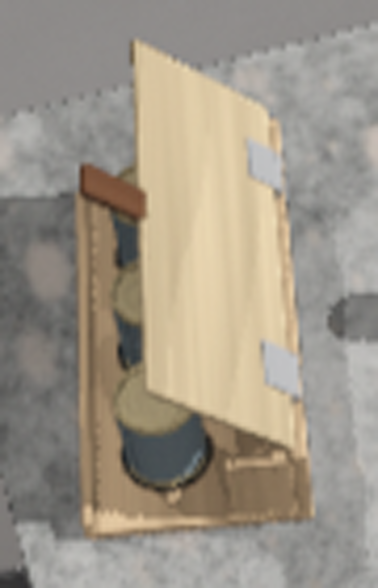

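Crop c1 (top, 4.4× from (130,230)) shows the hinge edge from (135,55) to (718,165) and the free edge from (33,210) to (670,330). The tongue's end runs from (292,330) to (345,340), and the lip corners are at (92,375) and (662,487). Crop c2 (scene, 4.2× from (210,125)) shows the free corners at (135,42) and (148,388), with the tongue's end near (80,178).

```bash
python3 - <<'E'
from h import *
import pickle
t=pickle.load(open("top0.pkl","rb"));s=pickle.load(open("scene0.pkl","rb"))
a=lambda u,v:(130+u/4.4-.4,230+v/4.4-.4)
b=lambda u,v:(210+u/4.2-.4,125+v/4.2-.4)
def tri(p,q):
    o1,d1=ray(t,*p);o2,d2=ray(s,*q)
    k=np.linalg.lstsq(np.c_[d1,-d2],o2-o1,rcond=None)[0]
    A=o1+k[0]*d1;B=o2+k[1]*d2
    return (A+B)/2,np.linalg.norm(A-B)
P={}
for n,p,q in [("freeL",(33,210),(135,42)),("freeR",(670,330),(148,388)),("tongEnd",(318,335),(80,168)),("hingeR",(718,165),(297,447)),("hingeL",(135,55),(272,112)),("frontR",(662,487),(88,533))]:
    P[n],e=tri(a(*p),b(*q));print(n,P[n].round(4),round(e,4))
hl=onz(t,*a(135,55),.09);hr=onz(t,*a(718,165),.09)
fl=onz(t,*a(92,378),.02);fr=onz(t,*a(662,487),.02)
for n,l,q in(("hinge",hl,hr),("front",fl,fr)):
    d=l-q;print(n,l.round(4),q.round(4),np.linalg.norm(d),np.degrees(np.arctan2(d[1],d[0]))-90,((l+q)/2).round(4))
E
```

```text
freeL [0.4942 0.4673 0.1762] 0.0028
freeR [0.429  0.1762 0.1811] 0.0015
tongEnd [0.428  0.3277 0.2208] 0.003
hingeR [0.516  0.1558 0.1008] 0.002
hingeL [0.5817 0.4424 0.0999] 0.0016
frontR [0.3677 0.1918 0.0109] 0.0025
hinge [0.5831 0.4449 0.09  ] [0.5188 0.1563 0.09  ] 0.29565293076596355 -12.562541493550725 [0.5509 0.3006 0.09  ]
front [0.4301 0.4816 0.02  ] [0.366  0.1911 0.02  ] 0.29745929286161404 -12.444937102970115 [0.398  0.3363 0.02  ]
```

Rack yaw is about -12.5°, its origin about (0.472, 0.319) and the hinge middle about (0.550, 0.302, 0.09). The cover's depth comes out at 0.1195 m against the 0.12 m given, and its angle is about 42°. That puts the tongue point near (0.441, 0.326, 0.193). I'll swing round the base axis first.

move_arm:
  targets:
    - [[5.9,-0.28,-0.5],[0,0,-0.0947],100]
    - [[5.9,-0.28,-0.5],[0,0,-0.0947],100]
    - [[5.9,-0.28,-0.5],[0,0,-0.0947],100]
    - [[5.9,-0.28,-0.5],[0,0,-0.0947],100]
    - [[5.9,-0.28,-0.5],[0,0,-0.0947],100]
    - [[5.9,-0.28,-0.5],[0,0,-0.0947],100]
    - [[5.9,-0.28,-0.5],[0,0,-0.0947],100]
    - [[5.9,-0.28,-0.5],[0,0,-0.0947],100]
    - [[5.9,-0.28,-0.5],[0,0,-0.0947],100]
    - [[5.9,-0.28,-0.5],[0,0,-0.0947],100]
    - [[5.9,-0.28,-0.5],[0,0,-0.0947],100]
    - [[5.9,-0.28,-0.5],[0,0,-0.0947],100]
    - [[5.9,-0.28,-0.5],[0,0,-0.0947],100]
    - [[5.9,-0.28,-0.5],[0,0,-0.0947],100]
    - [[5.9,-0.28,-0.5],[0,0,-0.0947],100]
    - [[5.9,-0.28,-0.5],[0,0,-0.0947],100]
    - [[5.9,-0.28,-0.5],[0,0,-0.0947],100]
    - [[5.9,-0.28,-0.5],[0,0,-0.0947],100]
    - [[5.9,-0.28,-0.5],[0,0,-0.0947],100]
    - [[5.9,-0.28,-0.5],[0,0,-0.0947],100]
  grip_force: 20

```text
time: 2.6
ee_pos: [0.5004, 0.372, 0.3221]
eef_rot: [0.448, 0.894, -0.0, -0.0]
ft_force: [0.7, 0.8, -0.4]
width: 0.0869
grip_force: 0.0
```

move_arm:
  targets:
    - [[0,-3.75,0],[0,0,0],60]
    - [[0,-3.75,0],[0,0,0],60]
    - [[0,0,0],[0,0,-0.143],60]
    - [[0,0,0],[0,0,-0.143],60]
    - [[0,0,0],[0,0,-0.143],60]
    - [[0,0,0],[0,0,-0.143],60]
    - [[0,0,0],[0,0,-0.142],60]
    - [[0,0,0],[0,0,0],60]

```text
time: 3.6
ee_pos: [0.4412, 0.3258, 0.3222]
eef_rot: [0.11, 0.994, -0.0, -0.0]
ft_force: [0.4, -0.4, -0.7]
width: 0.052
grip_force: 0.0
```

```bash
python3 - <<'E'
from h import *
import pickle
c=cam("wrist");cv2.imwrite("pics/w1.png",c["image"]);pickle.dump(c,open("w1.pkl","wb"))
s=r.read_state();print(s["ee_pos"],R.from_quat(s["eef_rot"]).as_matrix().round(3).tolist(),s["joint_positions"].round(2),s["ft_force"])
print(np.round(c["cam_to_world"],3).tolist())
for p in([.4407,.326,.193],[.55,.3017,.09],[.4575,.322,.048]):print(proj(c,p))
E
```

```text
[0.44123003 0.32580361 0.32226203] [[-0.975, 0.22, -0.0], [0.22, 0.975, -0.0], [0.0, -0.0, -1.0]] [ 0.1   0.25 -0.97  1.46  0.2   1.54  0.48] [ 0.84300481 -0.37681087  0.08570763]
[[0.218, 0.943, 0.251, 0.372], [0.976, -0.211, -0.058, 0.34], [-0.001, 0.258, -0.966, 0.484], [0.0, 0.0, 0.0, 1.0]]
[325.18629065 229.0985283 ]
[324.85705809 302.63775655]
[324.51864444 214.55225667]
```

View pics/w1.png

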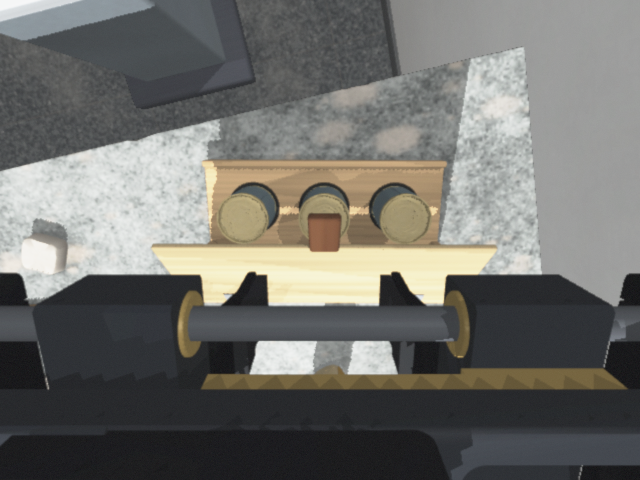

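The wrist picture shows the tongue at columns 309–341 and rows 213–250, with the grip point at about (325,228). I predicted (325,229). The rack's edges are square to the picture, so I'll descend and grip the tongue.

move_arm:
  targets:
    - [[0,0,4],[0,0,0],60]
    - [[0,0,4],[0,0,0],60]
    - [[0,0,4],[0,0,0],60]
    - [[0,0,2.8],[0,0,0],60]
    - [[0,0,0],[0,0,0],60]
    - [[0,0,0],[0,0,0],20]
    - [[0,0,0],[0,0,0],10]
    - [[0,0,0],[0,0,0],10]
    - [[0,0,0],[0,0,0],10]
    - [[0,0,0],[0,0,0],10]
  grip_force: 12

```text
time: 4.9
ee_pos: [0.4413, 0.3263, 0.1749]
eef_rot: [0.109, 0.994, 0.0, 0.0]
ft_force: [-0.4, 1.0, 1.6]
width: 0.0257
grip_force: 12.0
```

```bash
python3 - <<'E'
from h import *
s=r.read_state();print(s["ee_pos"],s["width"],s["grip_force"],s["ft_force"],s["torque"])
# increments of arc in tool frame
h=np.array([.550,.3017,.09]);M=R.from_quat(s["eef_rot"]).as_matrix()
g=s["ee_pos"]+[0,0,.019]; v=g-h; xr=np.array([.9763,-.2164,0])
print("r",np.hypot(v@xr,v[2]),"ang",np.degrees(np.arctan2(v[2],-v@xr)),"lat",v@np.array([.2164,.9763,0]))
a0=np.arctan2(v[2],-v@xr)
P=[h+.152*np.array([-np.cos(a)*xr[0],-np.cos(a)*xr[1],np.sin(a)]) for a in np.linspace(a0,np.pi/2,13)]
for i in range(12):print((M.T@(P[i+1]-P[i])*100).round(2))
E
```

```text
[0.44134546 0.32631988 0.17493701] 0.025745347415583153 12.002154649235308 [-0.44824965  0.9577463   1.63222772] [ 0.28502758 -0.14350776 -0.05833881]
r 0.15236291937111035 ang 43.013241728350295 lat 0.0005235506233138842
[-0.73  0.   -0.73]
[-0.78  0.   -0.68]
[-0.83  0.   -0.63]
[-0.87  0.   -0.57]
[-0.91  0.   -0.51]
[-0.94  0.   -0.45]
[-0.97  0.   -0.38]
[-0.99  0.   -0.31]
[-1.01  0.   -0.25]
[-1.02  0.   -0.18]
[-1.03  0.   -0.11]
[-1.04  0.   -0.03]
```

move_arm:
  targets:
    - [[-0.73,0,-0.73],[0,0,0],10]
    - [[-0.78,0,-0.68],[0,0,0],10]
    - [[-0.83,0,-0.63],[0,0,0],10]
    - [[-0.87,0,-0.57],[0,0,0],10]
    - [[-0.91,0,-0.51],[0,0,0],10]
    - [[-0.94,0,-0.45],[0,0,0],10]
    - [[-0.97,0,-0.38],[0,0,0],10]
    - [[-0.99,0,-0.31],[0,0,0],10]
    - [[-1.01,0,-0.25],[0,0,0],10]
    - [[-1.02,0,-0.18],[0,0,0],10]
    - [[-1.03,0,-0.11],[0,0,0],10]
    - [[-1.04,0,-0.03],[0,0,0],10]
    - [[0,0,0],[0,0,0],10]
    - [[0,0,0],[0,0,0],10]

```text
time: 6.65
ee_pos: [0.5505, 0.3015, 0.2226]
eef_rot: [0.109, 0.994, -0.0, 0.0]
ft_force: [3.0, 4.0, -5.7]
width: 0.0254
grip_force: 12.0
```

```bash
python3 - <<'E'
from h import *
s=r.read_state();print(s["ee_pos"],s["width"],s["grip_force"],s["ft_force"],s["torque"])
a=cam("scene")["image"][110:270,200:320];b=cam("top")["image"][200:350,120:320]
a=cv2.resize(a,(450,600),interpolation=3);b=cv2.resize(b,(345,259),interpolation=3)
o=np.zeros((600,800,3),np.uint8);o[:,:450]=a;o[:259,455:]=b;cv2.imwrite("pics/m2.png",o)
E
```

```text
[0.55052493 0.30150266 0.22264355] 0.025366366225061752 12.000223714209142 [ 2.98070442  4.00478924 -5.70288153] [ 1.08475196 -0.69720978  0.00808447]
```

View pics/m2.png

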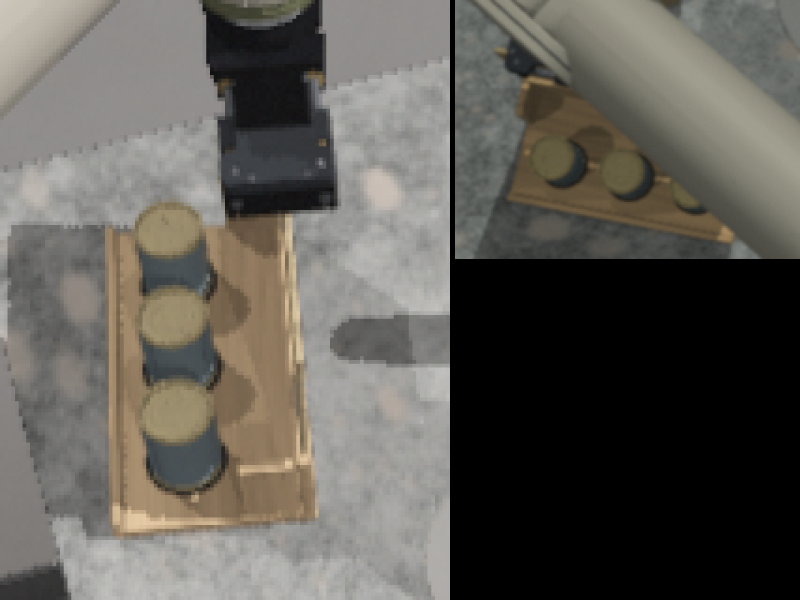

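The picture shows the cover up near vertical, hidden behind the gripper at (275,150), and all three tins free. I'll release, rise and measure.

move_arm:
  targets:
    - [[0,0,0],[0,0,0],30]
    - [[0,0,0],[0,0,0],60]
    - [[0,0,0],[0,0,0],60]
    - [[0,0,-2],[0,0,0],60]
    - [[0,0,-5],[0,0,0],60]
    - [[4,0,-3],[0,0,0],60]
    - [[5,0,0],[0,0,0],75]
    - [[4,0,0],[0,0,0],75]
    - [[0,0,0],[0,0,0],75]

```text
time: 7.88
ee_pos: [0.4201, 0.3318, 0.3253]
eef_rot: [0.107, 0.994, 0.0, 0.002]
ft_force: [0.3, -0.4, -0.3]
width: 0.0641
grip_force: 0.0
```

```bash
python3 - <<'E'
from h import *
import pickle
s=r.read_state();print(s["ee_pos"],s["ft_force"],s["torque"])
c=cam("wrist");t=cam("scene")
pickle.dump((c,t),open("m3.pkl","wb"))
a=c["image"];b=cv2.resize(t["image"][110:270,210:310],(300,480),interpolation=3)
o=np.zeros((480,800,3),np.uint8);o[:,:500]=a[:,70:570];o[:,500:]=b;cv2.imwrite("pics/m3.png",o)
h=np.array([.550,.3017,.09]);xr=np.array([.9763,-.2164,0]);yr=np.array([.2164,.9763,0])
for n,q in(("w",c),("s",t)):
  for ang in(85,90,95):
    ca,sa=np.cos(np.radians(ang)),np.sin(np.radians(ang))
    print(n,ang,[proj(q,h+k*(-ca*xr+np.array([0,0,sa]))+y*yr).round(1).tolist() for k,y in((.12,.15),(.12,-.15),(.17,.013),(.17,-.013))])
  for y in(.09,0,-.09):print("tin top",n,proj(q,np.array([.472,.319,.084])-.015*xr+y*yr).round(1))
E
```

```text
[0.42011221 0.3318269  0.32527195] [ 0.30239285 -0.39571172 -0.27629871] [ 0.05580539 -0.18283017  0.01939109]
w 85 [[497.8, 372.8], [147.7, 371.6], [340.6, 409.0], [304.7, 408.9]]
w 90 [[496.5, 383.6], [148.9, 382.5], [340.4, 426.7], [304.9, 426.5]]
w 95 [[494.8, 393.7], [150.6, 392.5], [340.0, 442.6], [305.1, 442.4]]
tin top w [403.3 238.8]
tin top w [323.2 238.5]
tin top w [243.1 238.2]
s 85 [[267.5, 124.1], [274.7, 208.3], [267.4, 147.5], [268.0, 154.9]]
s 90 [[271.1, 123.7], [278.7, 207.8], [273.0, 146.9], [273.7, 154.3]]
s 95 [[274.7, 123.5], [282.8, 207.5], [278.6, 146.6], [279.3, 153.9]]
tin top s [244.4 170.9]
tin top s [245.6 194.5]
tin top s [246.7 219.6]
```

View pics/m3.png

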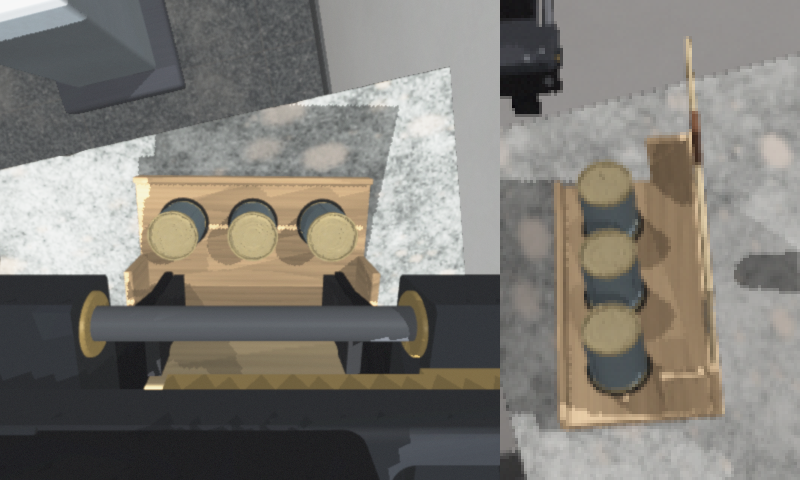

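The wrist picture shows the tin tops at full-frame columns of about 245, 322 and 401, row 236. The scene crop shows the cover edge-on at about (690–718, 40–300) and the tongue at (697,112–160), so the angle is about 90–92°. I'll refine the tins with circle fits.

```bash
python3 - <<'E'
from h import *
import pickle
c,t=pickle.load(open("m3.pkl","rb"))
for n,q,(u0,u1,v0,v1),rr in(("w",c,(200,450,190,270),(20,32)),("s",t,(225,270,155,240),(9,14))):
    k=4;im=cv2.resize(cv2.cvtColor(q["image"][v0:v1,u0:u1],cv2.COLOR_BGR2GRAY),None,fx=k,fy=k,interpolation=3)
    C=cv2.HoughCircles(cv2.GaussianBlur(im,(0,0),2),cv2.HOUGH_GRADIENT,1,50*k/4*(1.5 if n=="w" else 1),param1=80,param2=20,minRadius=rr[0]*k,maxRadius=rr[1]*k)
    for x,y,ra in C[0][:5]:
        u,v=u0+(x+.5)/k-.5,v0+(y+.5)/k-.5;p=onz(q,u,v,.084);e=p-[.472,.319,.084]
        print(n,round(u,1),round(v,1),"r",ra/k,p.round(4),"rack",(e@[.9763,-.2164,0]).round(4),(e@[.2164,.9763,0]).round(4))
E
```

```text
w 252.5 223.5 r 26.225 [0.4238 0.2492 0.084 ] rack -0.032 -0.0786
w 392.0 224.2 r 25.7 [0.4576 0.4004 0.084 ] rack -0.0317 0.0764
w 322.2 223.2 r 25.2 [0.44   0.3249 0.084 ] rack -0.0325 -0.0011Traceback (most recent call last):
  File "<stdin>", line 7, in <module>
TypeError: 'NoneType' object is not subscriptable
```

```bash
python3 - <<'E'
from h import *
import pickle
c,t=pickle.load(open("m3.pkl","rb"))
O=np.array([.472,.319,0]);xr=np.array([.9763,-.2164,0]);yr=np.array([.2164,.9763,0])
print("f",c["f"],c["cx"],c["cy"],{k:v for k,v in c.items() if k not in("image",)}.keys())
for p in((-.075,.15),(-.075,-.15)):
  for z in(.022,.034):print(p,z,proj(c,O+p[0]*xr+p[1]*yr+[0,0,z]).round(1))
g=c["image"].astype(int)
hsv=cv2.cvtColor(c["image"],cv2.COLOR_BGR2HSV)
for v in(236,245):
    print(v,[tuple(int(x) for x in hsv[v,u]) for u in range(212,284,4)])
print([tuple(int(x) for x in hsv[v,323]) for v in range(194,270,3)])
E
```

```text
f 372.14035353959287 323.2101936675887 237.75999575515004 dict_keys(['vertical_fov', 'cx', 'cy', 'cam_to_world', 'f'])
(-0.075, 0.15) 0.022 [444.2 179.1]
(-0.075, 0.15) 0.034 [447.3 180.2]
(-0.075, -0.15) 0.022 [202.6 178.3]
(-0.075, -0.15) 0.034 [199.5 179.3]
236 [(17, 90, 190), (18, 85, 180), (22, 79, 161), (23, 80, 191), (22, 77, 195), (22, 75, 195), (22, 73, 195), (23, 74, 196), (22, 77, 195), (23, 77, 193), (22, 76, 194), (22, 76, 194), (21, 76, 188), (22, 78, 180), (27, 44, 115), (105, 10, 51), (17, 89, 190), (17, 86, 143)]
245 [(18, 86, 171), (17, 87, 162), (20, 82, 175), (22, 77, 172), (22, 78, 193), (22, 75, 190), (22, 79, 197), (22, 77, 196), (23, 75, 194), (21, 76, 197), (22, 78, 194), (22, 77, 193), (22, 78, 190), (23, 80, 168), (17, 87, 184), (17, 88, 185), (17, 87, 170), (16, 87, 156)]
[(17, 90, 188), (16, 85, 171), (15, 9, 54), (68, 10, 107), (100, 38, 100), (98, 40, 101), (22, 79, 165), (22, 77, 206), (22, 77, 199), (21, 78, 194), (22, 76, 195), (22, 76, 201), (22, 77, 193), (23, 78, 195), (23, 75, 198), (22, 74, 196), (22, 76, 194), (22, 75, 195), (22, 75, 200), (22, 79, 190), (22, 80, 192), (22, 75, 167), (22, 79, 187), (17, 89, 207), (17, 87, 178), (17, 86, 175)]
```

```bash
cat >> h.py <<'E'
O=np.array([.472,.319,0]);xr=np.array([.9763,-.2164,0]);yr=np.array([.2164,.9763,0])
def tins(q,box):
    u0,u1,v0,v1=box;hsv=cv2.cvtColor(q["image"],cv2.COLOR_BGR2HSV)
    m=cv2.inRange(hsv,(20,60,140),(25,95,255));m2=np.zeros_like(m);m2[v0:v1,u0:u1]=m[v0:v1,u0:u1]
    m2=cv2.morphologyEx(m2,cv2.MORPH_OPEN,np.ones((3,3)));m2=cv2.morphologyEx(m2,cv2.MORPH_CLOSE,np.ones((5,5)))
    for k in cv2.findContours(m2,0,2)[0]:
        if cv2.contourArea(k)<60:continue
        e=cv2.fitEllipse(cv2.convexHull(k));p=onz(q,*e[0],.084);d=p-O
        print(np.round(e[0],1),np.round(e[1],1),p.round(4),"rack",(d@xr).round(4),(d@yr).round(4))
E
python3 - <<'E'
from h import *
import pickle
c,t=pickle.load(open("m3.pkl","rb"))
print("wrist");tins(c,(190,460,180,275))
print("scene");tins(t,(225,275,150,245))
E
```

```text
wrist
[402.9 236.5] [47.5 53.7] [0.4741 0.41   0.084 ] rack -0.0176 0.0893
[322.3 236.1] [48.9 50.4] [0.4544 0.3218 0.084 ] rack -0.0178 -0.0011
[242.2 235.5] [48.7 51. ] [0.4346 0.2342 0.084 ] rack -0.0182 -0.0908
scene
[246.4 219.8] [13.6 17.5] [0.4368 0.2341 0.084 ] rack -0.016 -0.0905
[245.5 194.3] [12.8 17.3] [0.4575 0.3229 0.084 ] rack -0.015 0.0006
[244.3 171.3] [11.5 16.1] [0.476 0.409 0.084] rack -0.0155 0.0887
```

The two views agree to 2 mm on the tins: right (0.436, 0.234), middle (0.456, 0.322), left (0.475, 0.409). Their spacing is 90 mm, as it should be. I'll heft the middle one first.

move_arm:
  targets:
    - [[-3.7,-0.15,0],[0,0,0],82]
    - [[0,0,5],[0,0,0],82]
    - [[0,0,5],[0,0,0],82]
    - [[0,0,5],[0,0,0],82]
    - [[0,0,5],[0,0,0],82]
    - [[0,0,3],[0,0,0],82]
    - [[0,0,3],[0,0,0],82]
    - [[0,0,2.3],[0,0,0],82]
    - [[0,0,0],[0,0,0],82]
  grip_force: 30

```text
time: 9.1
ee_pos: [0.4588, 0.3195, 0.0383]
eef_rot: [0.11, 0.994, -0.001, -0.001]
ft_force: [-0.4, 0.6, 0.4]
width: 0.0713
grip_force: 0.0
```

move_arm:
  targets:
    - [[0,0,0],[0,0,0],55]
    - [[0,0,0],[0,0,0],55]
    - [[0,0,0],[0,0,0],55]
    - [[0,0,0],[0,0,0],55]
    - [[0,0,0],[0,0,0],55]

```text
time: 9.72
ee_pos: [0.4596, 0.3214, 0.041]
eef_rot: [0.109, 0.994, 0.001, 0.001]
ft_force: [1.3, 2.7, 6.6]
width: 0.0565
grip_force: 30.0
```

move_arm:
  targets:
    - [[0,0,-1],[0,0,0],50]
    - [[0,0,-2],[0,0,0],50]
    - [[0,0,-2],[0,0,0],50]
    - [[0,0,0],[0,0,0],50]
    - [[0,0,0],[0,0,0],50]
    - [[0,0,0],[0,0,0],50]
    - [[0,0,0],[0,0,0],50]

```text
time: 10.6
ee_pos: [0.4584, 0.3203, 0.0893]
eef_rot: [0.109, 0.994, -0.0, -0.0]
ft_force: [0.4, -0.6, -6.4]
width: 0.0569
grip_force: 30.0
```

```bash
python3 - <<'E'
from h import *
for i in range(3):
    cam("scene") if i else 0; s=r.read_state();print(s["ee_pos"].round(4),s["ft_force"].round(2),s["torque"].round(2),s["width"])
E
```

```text
[0.4584 0.3203 0.0893] [ 0.39 -0.64 -6.43] [ 0.06 -0.18 -0.  ] 0.05688910533864749
[0.4585 0.3204 0.0894] [ 0.01 -1.17 -6.49] [ 0.09 -0.16  0.01] 0.056709066162832104
[0.4585 0.3205 0.0895] [ 0.54 -0.12 -6.13] [ 0.07 -0.14  0.02] 0.05693468155154746
```

The middle tin weighs about 0.65 kg, so it's almost certainly the heaviest. I'll set it back and heft the others too, as asked.

move_arm:
  targets:
    - [[0,0,2],[0,0,0],50]
    - [[0,0,1.5],[0,0,0],50]
    - [[0,0,0.8],[0,0,0],50]
    - [[0,0,0.6],[0,0,0],50]
    - [[0,0,0],[0,0,0],50]
    - [[0,0,0],[0,0,0],50]
    - [[0,0,0],[0,0,0],82]
    - [[0,0,0],[0,0,0],82]
    - [[0,0,0],[0,0,0],82]
    - [[0,0,0],[0,0,0],82]
    - [[0,0,-2],[0,0,0],82]
    - [[0,0,-3],[0,0,0],82]
    - [[0,0,-3],[0,0,0],82]
    - [[0.3,4.5,0],[0,0,0],82]
    - [[0,4.55,0],[0,0,0],82]
    - [[0,0,0],[0,0,0],82]
    - [[0,0,0],[0,0,0],82]

```text
time: 12.82
ee_pos: [0.4754, 0.4094, 0.1216]
eef_rot: [0.109, 0.994, 0.0, 0.0]
ft_force: [-0.6, -0.1, -0.5]
width: 0.0712
grip_force: 0.0
```

```bash
python3 - <<'E'
from h import *
import pickle
s=r.read_state();print(s["ee_pos"].round(4),s["ft_force"].round(2),s["width"])
c=cam("wrist");t=cam("scene");p=cam("top")
pickle.dump((c,t,p),open("m4.pkl","wb"))
print("scene");tins(t,(225,275,150,245))
o=np.zeros((480,800,3),np.uint8);o[:,:420]=c["image"][:,110:530]
o[:,425:]=cv2.resize(t["image"][110:270,205:330],(375,480),interpolation=3);cv2.imwrite("pics/m4.png",o)
E
```

```text
[0.4754 0.4094 0.1216] [-0.59 -0.14 -0.45] 0.07116017230216565
scene
[246.4 219.8] [13.6 17.5] [0.4368 0.2341 0.084 ] rack -0.016 -0.0905
[244.4 195.1] [12.3 15.2] [0.4536 0.3212 0.084 ] rack -0.0184 -0.0019
```

View pics/m4.png

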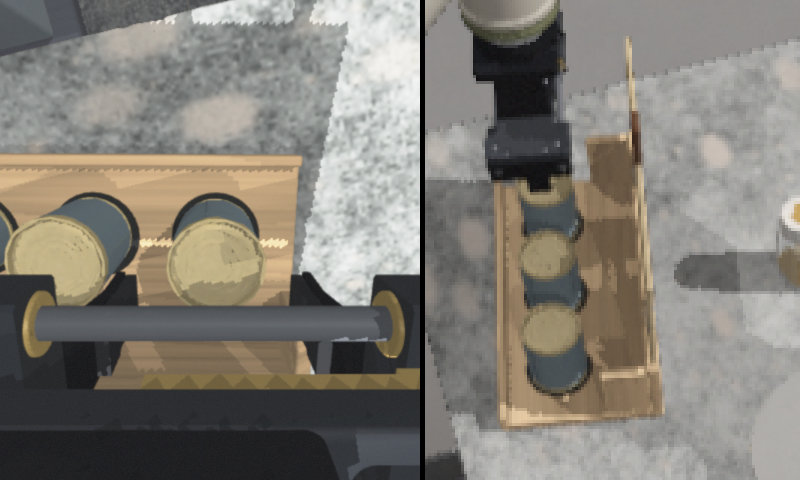

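The picture shows all the tins standing. The left tin is centred at about (325,262) between the fingers, and the cover is still up. I'll heft the left tin.

move_arm:
  targets:
    - [[0,0,3],[0,0,0],82]
    - [[0,0,3],[0,0,0],82]
    - [[0,0,2],[0,0,0],82]
    - [[0,0,0],[0,0,0],82]
    - [[0,0,0],[0,0,0],50]
    - [[0,0,0],[0,0,0],50]
    - [[0,0,0],[0,0,0],50]
    - [[0,0,0],[0,0,0],50]
    - [[0,0,-1],[0,0,0],50]
    - [[0,0,-2],[0,0,0],50]
    - [[0,0,-2],[0,0,0],50]
    - [[0,0,0],[0,0,0],50]
    - [[0,0,0],[0,0,0],50]
    - [[0,0,0],[0,0,0],50]
    - [[0,0,0],[0,0,0],50]

```text
time: 14.85
ee_pos: [0.4752, 0.4093, 0.0902]
eef_rot: [0.109, 0.994, -0.0, -0.0]
ft_force: [0.4, -0.1, -2.4]
width: 0.057
grip_force: 30.0
```

```bash
python3 - <<'E'
from h import *
for i in range(3):
    cam("scene") if i else 0; s=r.read_state();print(s["ee_pos"].round(4),s["ft_force"].round(2),s["width"])
E
```

```text
[0.4752 0.4093 0.0902] [ 0.45 -0.06 -2.41] 0.05698095561030802
[0.4752 0.4094 0.0903] [ 0.3  -0.55 -2.83] 0.05653716399543847
[0.4753 0.4094 0.0905] [ 0.15  0.26 -3.74] 0.0565583413541901
```

The left tin is about 0.3 kg. I'll set it back and heft the right one.

move_arm:
  targets:
    - [[0,0,2],[0,0,0],50]
    - [[0,0,1.5],[0,0,0],50]
    - [[0,0,0.8],[0,0,0],50]
    - [[0,0,0.6],[0,0,0],50]
    - [[0,0,0],[0,0,0],50]
    - [[0,0,0],[0,0,0],50]
    - [[0,0,0],[0,0,0],82]
    - [[0,0,0],[0,0,0],82]
    - [[0,0,0],[0,0,0],82]
    - [[0,0,0],[0,0,0],82]
    - [[0,0,-2],[0,0,0],82]
    - [[0,0,-3],[0,0,0],82]
    - [[0,0,-3],[0,0,0],82]
    - [[0,-5,0],[0,0,0],82]
    - [[0,-5,0],[0,0,0],82]
    - [[0,-5,0],[0,0,0],82]
    - [[0,-2.95,0],[0,0,0],82]
    - [[0,0,0],[0,0,0],82]
    - [[0,0,0],[0,0,0],82]

```text
time: 17.32
ee_pos: [0.4368, 0.2353, 0.1229]
eef_rot: [0.109, 0.994, 0.0, 0.001]
ft_force: [-0.7, 0.5, 0.6]
width: 0.0716
grip_force: 0.0
```

```bash
python3 - <<'E'
from h import *
s=r.read_state();print(s["ee_pos"].round(4),s["ft_force"].round(2),s["width"])
t=cam("scene");tins(t,(225,275,150,245))
E
```

```text
[0.4368 0.2353 0.1229] [-0.66  0.5   0.59] 0.07157214286302865
```

move_arm:
  targets:
    - [[0,0,3],[0,0,0],82]
    - [[0,0,3],[0,0,0],82]
    - [[0,0,2],[0,0,0],82]
    - [[0,0,0],[0,0,0],82]
    - [[0,0,0],[0,0,0],50]
    - [[0,0,0],[0,0,0],50]
    - [[0,0,0],[0,0,0],50]
    - [[0,0,0],[0,0,0],50]
    - [[0,0,-1],[0,0,0],50]
    - [[0,0,-2],[0,0,0],50]
    - [[0,0,-2],[0,0,0],50]
    - [[0,0,0],[0,0,0],50]
    - [[0,0,0],[0,0,0],50]
    - [[0,0,0],[0,0,0],50]
    - [[0,0,0],[0,0,0],50]

```text
time: 19.25
ee_pos: [0.4361, 0.2342, 0.0914]
eef_rot: [0.109, 0.994, -0.0, -0.0]
ft_force: [-0.6, -0.5, -1.8]
width: 0.0569
grip_force: 30.0
```

```bash
python3 - <<'E'
from h import *
for i in range(3):
    cam("scene") if i else 0; s=r.read_state();print(s["ee_pos"].round(4),s["ft_force"].round(2),s["width"])
E
```

```text
[0.4361 0.2342 0.0914] [-0.62 -0.52 -1.76] 0.05687416630607762
[0.4362 0.2343 0.0914] [ 0.07 -0.5  -1.5 ] 0.056347388596135896
[0.4362 0.2343 0.0915] [-0.07 -0.46 -3.32] 0.05675973435884054
```

The right tin is about 0.2 kg, so the middle one is the heaviest. I'll set the right one back and go to the middle.

move_arm:
  targets:
    - [[0,0,2],[0,0,0],50]
    - [[0,0,1.5],[0,0,0],50]
    - [[0,0,0.8],[0,0,0],50]
    - [[0,0,0.6],[0,0,0],50]
    - [[0,0,0],[0,0,0],50]
    - [[0,0,0],[0,0,0],50]
    - [[0,0,0],[0,0,0],82]
    - [[0,0,0],[0,0,0],82]
    - [[0,0,0],[0,0,0],82]
    - [[0,0,0],[0,0,0],82]
    - [[0,0,-2],[0,0,0],82]
    - [[0,0,-3],[0,0,0],82]
    - [[0,0,-3],[0,0,0],82]
    - [[0,4.5,0],[0,0,0],82]
    - [[0,4.5,0],[0,0,0],82]
    - [[0,0,0],[0,0,0],82]
    - [[0,0,0],[0,0,0],82]

```text
time: 21.48
ee_pos: [0.4559, 0.3219, 0.1235]
eef_rot: [0.109, 0.994, -0.0, 0.0]
ft_force: [0.9, -1.0, 0.3]
width: 0.0717
grip_force: 0.0
```

```bash
python3 - <<'E'
from h import *
s=r.read_state();print(s["ee_pos"].round(4),s["ft_force"].round(2),s["width"])
c=cam("wrist");tins(c,(150,500,180,330))
E
```

```text
[0.4559 0.3219 0.1235] [ 0.92 -0.96  0.35] 0.0717252942885648
[470.  260.7] [70.7 96.2] [0.4702 0.4031 0.084 ] rack -0.02 0.0817
[325.4 258.9] [ 87.  109.6] [0.4513 0.3229 0.084 ] rack -0.0211 -0.0007
[177.5 258.1] [73.1 94. ] [0.4325 0.2408 0.084 ] rack -0.0216 -0.0849
```

move_arm:
  targets:
    - [[0,0,3],[0,0,0],82]
    - [[0,0,3],[0,0,0],82]
    - [[0,0,2],[0,0,0],82]
    - [[0,0,0],[0,0,0],82]
    - [[0,0,0],[0,0,0],50]
    - [[0,0,0],[0,0,0],50]
    - [[0,0,0],[0,0,0],50]
    - [[0,0,0],[0,0,0],50]
    - [[0,0,-1],[0,0,0],50]
    - [[0,0,-2],[0,0,0],50]
    - [[0,0,-3],[0,0,0],50]
    - [[0,0,-3],[0,0,0],50]
    - [[0,0,-3],[0,0,0],50]
    - [[0,0,-2],[0,0,0],50]
    - [[0,0,0],[0,0,0],50]
    - [[0,0,0],[0,0,0],50]
    - [[0,0,0],[0,0,0],50]
    - [[0,0,0],[0,0,0],50]
  grip_force: 35

```text
time: 23.78
ee_pos: [0.4557, 0.322, 0.1821]
eef_rot: [0.109, 0.994, -0.0, -0.001]
ft_force: [0.4, 0.9, -6.3]
width: 0.0565
grip_force: 35.0
```

```bash
python3 - <<'E'
from h import *
s=r.read_state();print(s["ee_pos"].round(4),s["ft_force"].round(2),s["width"])
t=cam("scene");p=cam("top")
o=np.zeros((480,800,3),np.uint8);o[:,:360]=cv2.resize(t["image"][110:270,205:325],(360,480),interpolation=3)
o[:330,365:]=cv2.resize(p["image"][215:350,125:303],(435,330),interpolation=3);cv2.imwrite("pics/m5.png",o)
h=O+.08*xr+[0,0,.09]
for n,q in(("s",t),("top",p)):
  for a in(86,90,94):
    ca,sa=np.cos(np.radians(a)),np.sin(np.radians(a))
    print(n,a,[proj(q,h+k*(-ca*xr+np.array([0,0,sa]))+y*yr).round(1).tolist() for k,y in((0,.15),(.12,.15),(.12,-.15),(0,-.15),(.17,.013))])
E
```

```text
[0.4557 0.322  0.1821] [ 0.37  0.9  -6.34] 0.056505036046800926
s 86 [[274.1, 152.2], [268.2, 124.0], [275.5, 208.2], [281.5, 233.0], [268.6, 147.4]]
s 90 [[274.1, 152.2], [271.1, 123.7], [278.8, 207.8], [281.5, 233.0], [273.0, 146.9]]
s 94 [[274.1, 152.2], [274.0, 123.5], [282.1, 207.6], [281.5, 233.0], [277.5, 146.6]]
top 86 [[158.8, 242.4], [142.0, 233.9], [289.9, 261.6], [293.3, 267.6], [204.1, 243.0]]
top 90 [[158.8, 242.4], [143.0, 229.9], [290.7, 257.5], [293.3, 267.6], [205.4, 237.0]]
top 94 [[158.8, 242.4], [144.1, 225.9], [291.6, 253.4], [293.3, 267.6], [206.9, 231.1]]
```

View pics/m5.png

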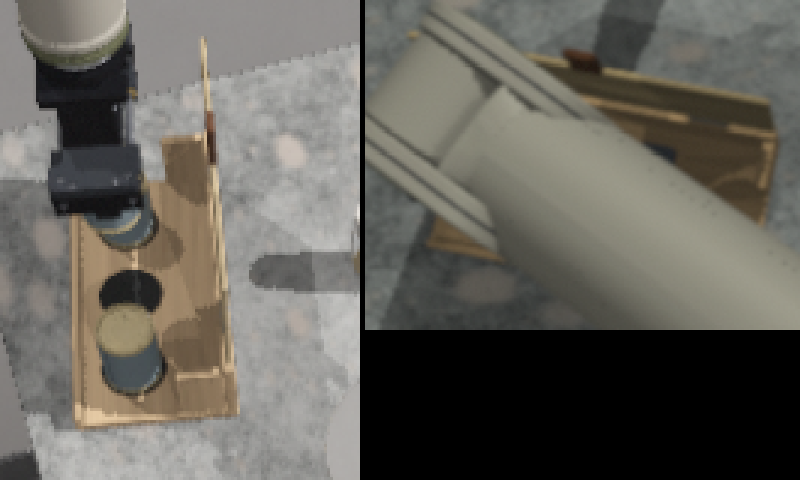

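The picture shows the tin held above its empty place at (130,290), with the right tin standing at (130,350) and the left behind the gripper at (125,230). In the top view the cover's free corner is at about (291.5, 256.7) in full-frame pixels. At 90° it should be at (290.7, 257.5), so the cover stands at about 91°. I'll hand it in.

```bash
python3 -c "
from bench import r
print(r.close_job())"
```

```text
the job is handed in; nothing more can be done
None
```

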